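# Seat the three wooden caps on a tea-glass stand

## Robot

A 6-joint arm with a two-finger parallel gripper is mounted at the origin on the work surface. World frame = base frame: x ahead of the robot, y to its left, z up, the work surface at z = 0. Lengths are in mm, angles in rad, forces in N, time in s.
With the tool pointing down it reaches from about 350 to 875 mm from the base axis. Payload 15.5 kg.
Tool frame: the origin (TCP) lies at the very end of the fingers, on their centre line; the grasp point (between the pads) lies grip_point_offset behind it (grip_point_offset is the distance from the TCP to the grasp point, in mm); z points along the fingers, y is the line along which they close (so a half turn about z gives the same grasp; the last joint's range is limited). The gripper opens to 85 mm and grips with 20 to 120 N. Pads are 22 mm wide; open, the fingers measure 114 mm over their backs; the gripper's body (76 mm by 85 mm) begins 54 mm behind the grasp point. The pads swing forward as they close: fully open they stand 13 mm farther back than shut.
Start: joints at [1.22, 0.494, 1.345, -0, 1.302, -0.096], TCP at [157.528, 604.824, 231.277] pointing down, gripper open.
Joint ranges: [-2.91, 2.91], [-0.82, 2.16], [0.22, 2.67], [-1.22, 4.37], [0.12, 2.79], [-3.08, 3.08]. Speed limits (rad/s): [1.89, 1.89, 2.57, 3.01, 3.01, 3.01].

## Interface

Orientations are given as [roll, pitch, yaw] about the fixed x, y, z axes, in that order (R = Rz(yaw) Ry(pitch) Rx(roll)).
In Python, from rig import sense, grab_frame, calibration, sign_off, grip_point_offset gives the robot as it stands. The module is installed in compiled form; this text tells all that it offers.
- The arm moves only by the tool send_rows, never from a script. Its argument "steps" is one flat list of numbers, 7 for each row, row after row: the shift along the tool's x, y, z normalised to -1 to 1, where 1 is 0.25 m, then the turn, a rotation vector about the tool's x, y, z normalised to -1 to 1, where 1 is pi/2 rad, then the opening, from -1 (shut) to 1 (fully open), so that 0 is half open. A call has 1 to 10 rows; each row is the pose to reach, as a shift and turn from the pose commanded when the call began, along the tool's axes at that moment; what a row does not reach only later rows make up. A row lasts 1/8 s, in which the tool goes at most 62.5 mm and 10.7 degrees, less where a joint would pass 70% of its speed; a pose out of reach is approached as far as the arm can. A call with a number of a shift or a turn outside -1 to 1 is refused whole. A call with a gripper value outside its range is refused whole. The fingers move at their own pace and stop on an object; the grip force is fixed at half the most. Time passes only in rows, so rows that repeat a pose let the fingers close. It gives the time, the measured TCP pose, the force, the opening and the grip force at its end, in the units of the state.
- sense(): the state, without advancing time (a new reading comes with each control period).
- grab_frame(name): name is "side" or "top"; returns (picture, depth): 420x560x3 uint8, blue, green, red; 420x560 float32, mm along the optical axis (not along the pixel's ray), 0 where there is no reading.
- calibration(name): a dict with "intrinsics" (3x3 intrinsics, pixels), "R" (3x3) and "t" (3): a world point X has camera coordinates R X + t. Camera axes: x right, y down, z forward; pixel columns grow to the right and rows downward; lengths in mm; the calibration is good to about 2 mm. A picture is of the moment at which its call begins. calibration takes no time and is no camera call.
- sign_off(): hands the job in; it is judged then, once.
The state is a dict: "t": time; "joints": joint angles; "joint_vel": joint speeds; "joint_torque": joint torques, N m; "eef_pos": TCP position; "orientation": TCP orientation; "wrist_force": force on the tool from outside, world axes, zero at the start; "wrist_torque": the same for the moment, N m; "width": finger opening in mm; "gripper_force": force on a finger pad.
Only numpy, scipy, OpenCV 4.12 (cv2) and the standard library are available. Lean on these libraries where they do the work, as an engineer would, in place of code of your own. Each camera call takes 0.05 s, during which the arm holds its last target. There are 200 camera calls.

## Task

Three pale wooden caps stick up from the dark tea-glass stand, half pushed into their holes. With the fingertips, gently press each one straight down until its head is fully home on the board, one after another: first the round cap, then the square one, and last the long one with rounded ends. Do not pull a cap up, and leave the jar, the cup and the hammer where they are.

Things in the scene. Friction and masses are not known exactly. Their poses are not given: they have to be found in the camera images.
- stand: Dark wooden tea-glass stand, fixed: a board 150 x 240 mm, its flat top 85 mm above the bench, on short legs, with six rings (104 mm outside, 76 mm inside, 14 mm deep, level with the board) round its edge; about 330 x 425 mm over all. Origin under its centre at bench height, x across its short side, y along its long side, z up. Place varies, turn up to 0.4 rad.
- cap_round_top (a point): Round cap, 40 mm in diameter. Pale wood, flat head 6 mm thick over a springy 5 mm cork pad, on a 12 mm round shank that enters the board. Point: centre of the head's top face, z up; it sinks with the cap. It is 20 to 23 mm above the board at the start, 11 mm above it (96 mm above the bench) when home and let go.
- cap_square_top (a point): Square cap, 34 x 34 mm. Pale wood, flat head 6 mm thick over a springy 5 mm cork pad, on a 12 mm round shank that enters the board. Point: centre of the head's top face, z up; it sinks with the cap. It is 20 to 23 mm above the board at the start, 11 mm above it (96 mm above the bench) when home and let go.
- cap_long_top (a point): Long cap with rounded ends, 60 x 20 mm (its y axis is its length). Pale wood, flat head 6 mm thick over a springy 5 mm cork pad, on a 12 mm round shank that enters the board. Point: centre of the head's top face, z up; it sinks with the cap. It is 20 to 23 mm above the board at the start, 11 mm above it (96 mm above the bench) when home and let go.
- cap_round (a joint): The round cap's slide. Travel in m, growing as the cap goes down: 0 to 0.003 at the start, 0.012 fully home (hard stop: cork pad on the board). It slides with about 3.5 N of friction (the pad giving 1.4 mm) and stays where it is left. Once home, the pad alone gives: 2.5 N per mm, 5 mm at most, and springs back. A push over 25 N would split the wood; negative values: pulled up.
- cap_square (a joint): The square cap's slide. Travel in m, growing as the cap goes down: 0 to 0.003 at the start, 0.012 fully home (hard stop: cork pad on the board). It slides with about 3.5 N of friction (the pad giving 1.4 mm) and stays where it is left. Once home, the pad alone gives: 2.5 N per mm, 5 mm at most, and springs back. A push over 25 N would split the wood; negative values: pulled up.
- cap_long (a joint): The long cap's slide. Travel in m, growing as the cap goes down: 0 to 0.003 at the start, 0.012 fully home (hard stop: cork pad on the board). It slides with about 3.5 N of friction (the pad giving 1.4 mm) and stays where it is left. Once home, the pad alone gives: 2.5 N per mm, 5 mm at most, and springs back. A push over 25 N would split the wood; negative values: pulled up.
- jar: Bystander, loose: closed amber glass jar with a steel lid, 68 mm in diameter, 85 mm high, beside one end of the stand (the stand's +y). Origin under its centre.
- cup: Bystander, loose: white open ceramic cup, 60 mm in diameter, 70 mm high, standing in one of the stand's rings on the robot's side, its rim 56 mm above the board. Origin under its centre.
- hammer: Bystander, loose: hammer lying flat, 260 mm long, beside the other end of the stand (the stand's -y); handle along its x axis, towards its -x.

How it is judged:
By the outcome, as a careful person would: the job done as asked, in the order asked, and still so for the second after the job is handed in, with the robot touching nothing.
It also fails if it takes over 42 s, if anything falls off the work surface, if the arm or the gripper's body presses on something with over 40 N, if the wrist force passes 120 N, or if a joint passes its speed limit or range.

## Working session

There is one attempt and no reset: what is moved stays moved. The work goes in short steps, Python scripts to look and compute and a tool call to move; the robot and the scene stay as the last step left them, time stands still between calls to the robot, and variables do not carry over. Pictures are saved under pics/ and viewed, at most 10 in all, crops included, and the job is handed in when it is done.

Besides the shell and the picture viewer there is one more tool, called after "Request:" by a JSON object that holds its "fn" and its "kwargs", one argument or row to a line. send_rows: Moves the arm, as the interface text tells. Its arguments: {"type":"object","properties":{"steps":{"type":"array"}},"required":["steps"]}

```bash
mkdir -p pics
python3 - <<'E'
from rig import *
import cv2,numpy as np
for n in("top","side"):
    p,d=grab_frame(n); cv2.imwrite(f"pics/{n}0.png",p); np.savez(f"{n}0.npz",p=p,d=d)
    c=calibration(n); print(n,c)
print(sense(),grip_point_offset)
E
```

```text
top {'intrinsics': array([[468.8826961 ,   0.        , 278.72146311],
       [  0.        , 468.8826961 , 212.72203631],
       [  0.        ,   0.        ,   1.        ]]), 'R': array([[ 0.03356323, -0.99943335,  0.00254873],
       [-0.97611093, -0.03332754, -0.21470148],
       [ 0.21466476,  0.00471823, -0.97667639]]), 't': array([-14.30129285, 555.35708351, 946.94142863])}
side {'intrinsics': array([[524.43806751,   0.        , 272.06871628],
       [  0.        , 524.43806751, 201.33208669],
       [  0.        ,   0.        ,   1.        ]]), 'R': array([[ 0.97275925, -0.23173383,  0.00623436],
       [-0.16507366, -0.71131743, -0.68321168],
       [ 0.16275787,  0.66357135, -0.73019377]]), 't': array([-495.05625791,  175.88627375,  999.33240075])}
{'t': 0.1, 'joints': array([ 1.22049553e+00,  4.94132618e-01,  1.34606692e+00, -1.33523116e-05,
        1.30248595e+00, -9.55158299e-02]), 'joint_vel': array([-0.00021623, -0.00053534, -0.00209875,  0.00074869,  0.00202405,
        0.00208074]), 'joint_torque': array([ 1.12478287e-03, -8.83579874e+01, -3.84558821e+01, -9.27312021e-05,
        5.09982012e-03, -6.51208879e-06]), 'eef_pos': array([157.4240014 , 604.51960698, 230.75344121]), 'orientation': array([-3.14050356e+00, -9.14132129e-05,  2.88681119e+00]), 'wrist_force': array([-0.06793555,  0.12215439,  0.64829499]), 'wrist_torque': array([-0.00505946,  0.01626345,  0.00331806]), 'gripper_force': 0.0, 'width': 85.22475863554534} 18.700000000000003
```

View pics/top0.png

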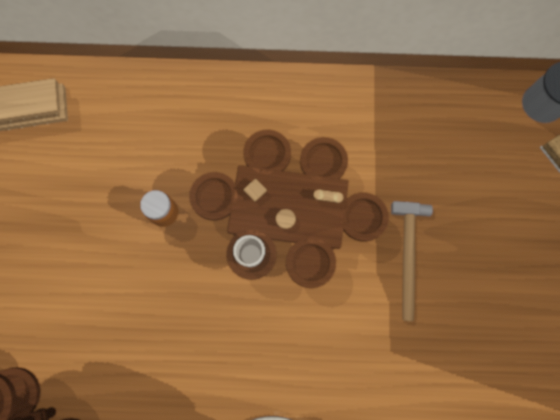

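View pics/side0.png

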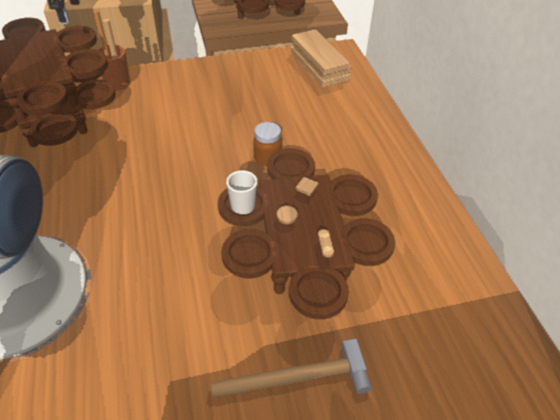

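The top view shows the square cap at (255,190), the round cap at (286,218), the long cap at (329,196) and the cup at (250,251). The side view shows the round cap at (287,215), the square at (307,186) and the long at (326,243). Next I'll measure their positions with depth from both cameras.

```bash
cat > h.py <<'E'
from rig import *
import cv2,numpy as np
def world(n,d):
    c=calibration(n);K=c["intrinsics"]
    v,u=np.indices(d.shape)
    X=np.stack([(u-K[0,2])/K[0,0]*d,(v-K[1,2])/K[1,1]*d,d],-1)
    return (X-c["t"])@c["R"]
def caps(n,p,d,seeds,r=24):
    W=world(n,d)
    for k,(u,v) in seeds.items():
        g=p[...,1].astype(int); vv,uu=np.indices(d.shape)
        m=(abs(uu-u)<r)&(abs(vv-v)<r)&(g>95)&(p[...,2]>120)&(d>0)
        _,l=cv2.connectedComponents(m.astype(np.uint8)); m=l==l[v,u]
        q=W[m]; z=np.median(q[:,2]); q=q[abs(q[:,2]-z)<5]
        (cx,cy),(w,h),a=cv2.minAreaRect(q[:,:2].astype(np.float32))
        e=np.linalg.eigh(np.cov(q[:,:2].T))[1][:,1]
        print(n,k,m.sum(),"mean",q.mean(0).round(1),"rect",round(cx,1),round(cy,1),round(w,1),round(h,1),round(a,1),"z10-90",np.percentile(q[:,2],[10,90]).round(1),"axis",np.degrees(np.arctan2(e[1],e[0])).round(1))
S={"top":dict(round=(286,218),square=(255,190),long=(329,196)),"side":dict(round=(287,215),square=(307,186),long=(326,243))}
E
python3 - <<'E'
from h import *
for n in S:
    f=np.load(n+"0.npz"); caps(n,f["p"],f["d"],S[n])
    W=world(n,f["d"])
    pts=dict(top=[(250,200),(310,225),(250,238),(235,251),(156,204),(410,250)],side=[(300,240),(305,205),(267,130),(242,177),(280,376)])[n]
    for u,v in pts: print(n,u,v,W[v,u].round(0),f["p"][v,u])
b=cv2.resize(np.load("top0.npz")["p"][120:300,180:400],None,fx=3,fy=3,interpolation=cv2.INTER_CUBIC);cv2.imwrite("pics/crop.png",b)
E
```

```text
top round 307 mean [534.9  -9.1 104.6] rect 535.4 -8.9 38.3 37.0 1.4 z10-90 [102.5 106.7] axis 154.8
top square 288 mean [593.4  56.1 104.9] rect 593.6 56.2 34.2 33.1 46.0 z10-90 [102.7 107.1] axis -169.6
top long 298 mean [584.9 -95.9 107.4] rect 585.2 -95.8 58.8 20.7 81.8 z10-90 [105.1 109.7] axis 84.0
top 250 200 [576.  66.  84.] [39 62 98]
top 310 225 [527. -62.  81.] [ 41  67 108]
top 250 238 [487.  59. 130.] [137 148 153]
top 235 251 [459.  86. 140.] [171 182 187]
top 156 204 [559. 262.  88.] [175 176 178]
top 410 250 [ 490. -285.   25.] [ 88 125 157]
side round 306 mean [534.9 -10.9 104.6] rect 535.3 -9.7 39.1 38.1 48.4 z10-90 [102.6 106.4] axis 66.0
side square 268 mean [593.2  54.2 104.9] rect 594.3 55.8 37.3 33.9 45.1 z10-90 [103.  106.8] axis 47.7
side long 315 mean [585.  -97.8 107.3] rect 585.6 -96.2 60.3 20.3 83.3 z10-90 [105.5 109. ] axis 83.0
side 300 240 [548. -61.  82.] [ 39  66 104]
side 305 205 [581.  21.  85.] [ 45  70 108]
side 267 130 [560. 268.  84.] [199 193 194]
side 242 177 [467.  87. 125.] [216 223 228]
side 280 376 [ 454. -287.   25.] [ 91 127 167]
```

View pics/crop.png

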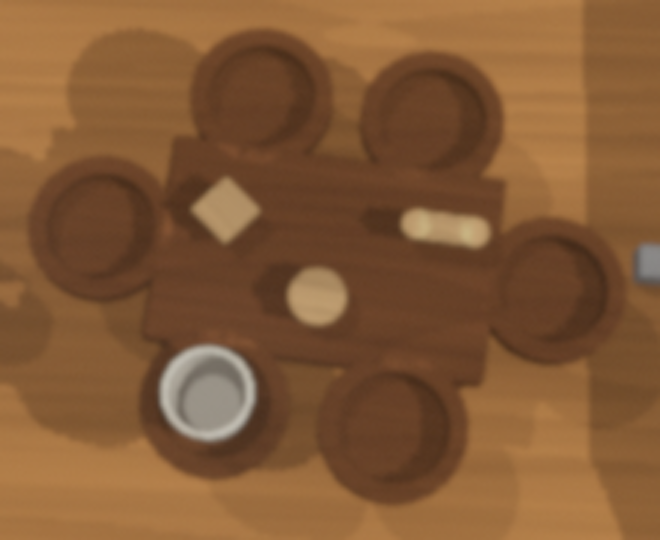

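The crop agrees: all three caps are clear, and the cup is about 90 mm from the round cap. The cap tops are at round (535,-9.5,105), square (594,56,105) and long (585.5,-96,107), which fits the stated 105–108 mm. Next I shut the fingers and go above the round cap at z of about 231.

Request:
{"fn": "send_rows", "kwargs": {
  "steps": [-0.693,-0.665,0,0,0,0,-1,-0.693,-0.665,0,0,0,0,-1,-0.693,-0.665,0,0,0,0,-1,-0.693,-0.665,0,0,0,0,-1,-0.693,-0.665,0,0,0,0,-1,-0.693,-0.665,0,0,0,0,-1]
}}

```text
t: 0.85
eef_pos: [283.3, 400.6, 231.3]
orientation: [3.141, -0.0, 2.886]
wrist_force: [-0.5, 0.4, 0.1]
width: -0.3
gripper_force: 0.0
```

Request:
{"fn": "send_rows", "kwargs": {
  "steps": [-0.693,-0.665,0,0,0,0,-1,-0.693,-0.665,0,0,0,0,-1,-0.693,-0.665,0,0,0,0,-1,-0.693,-0.665,0,0,0,0,-1,-0.693,-0.665,0,0,0,0,-1,-0.693,-0.665,0,0,0,0,-1]
}}

```text
t: 1.6
eef_pos: [408.8, 196.7, 231.1]
orientation: [3.141, -0.0, 2.887]
wrist_force: [-0.0, 0.2, 0.7]
width: -0.1
gripper_force: 0.0
```

Request:
{"fn": "send_rows", "kwargs": {
  "steps": [-0.693,-0.665,0,0,0,0,-1,-0.693,-0.665,0,0,0,0,-1,-0.693,-0.665,0,0,0,0,-1,-0.693,-0.665,0,0,0,0,-1,-0.693,-0.665,0,0,0,0,-1,-0.693,-0.665,0,0,0,0,-1,-0.693,-0.665,0,0,0,0,-1]
}}

```text
t: 2.48
eef_pos: [534.3, -7.1, 231.3]
orientation: [3.141, -0.0, 2.889]
wrist_force: [0.6, 0.4, -0.1]
width: -0.3
gripper_force: 0.0
```

Request:
{"fn": "send_rows", "kwargs": {
  "steps": [-0.005,-0.009,0.15,0,0,0,-1,-0.005,-0.009,0.3,0,0,0,-1,-0.005,-0.009,0.4,0,0,0,-1,-0.005,-0.009,0.45,0,0,0,-1,-0.005,-0.009,0.48,0,0,0,-1,-0.005,-0.009,0.48,0,0,0,-1]
}}

```text
t: 3.22
eef_pos: [535.6, -11.1, 111.5]
orientation: [3.142, 0.0, 2.887]
wrist_force: [0.0, -0.2, 0.4]
width: 0.4
gripper_force: 0.0
```

Run:
```python
from h import *
p,d=grab_frame("side");cv2.imwrite("pics/s1.png",cv2.resize(p[100:310,180:440],None,fx=2.5,fy=2.5))
s=sense();print(s["eef_pos"],s["wrist_force"])
```

```text
[535.76620023 -11.19518177 111.86969022] [-0.08722107  0.42489933  0.56806005]
```

View pics/s1.png

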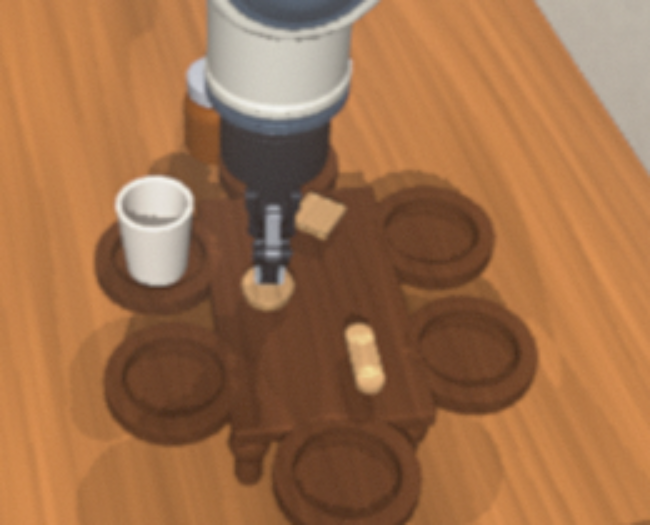

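The shut fingertips are over the round cap, around (270,280) in this crop. Now I press slowly and watch the force.

Request:
{"fn": "send_rows", "kwargs": {
  "steps": [0,0,0.008,0,0,0,-1,0,0,0.016,0,0,0,-1,0,0,0.024,0,0,0,-1,0,0,0.03,0,0,0,-1,0,0,0.036,0,0,0,-1,0,0,0.042,0,0,0,-1,0,0,0.048,0,0,0,-1,0,0,0.054,0,0,0,-1,0,0,0.06,0,0,0,-1,0,0,0.06,0,0,0,-1]
}}

```text
t: 4.53
eef_pos: [535.5, -11.3, 96.2]
orientation: [-3.142, 0.0, 2.887]
wrist_force: [-0.4, -1.0, 2.9]
width: 0.4
gripper_force: 1.3
```

Request:
{"fn": "send_rows", "kwargs": {
  "steps": [0,0,0.004,0,0,0,-1,0,0,0.008,0,0,0,-1,0,0,0.008,0,0,0,-1]
}}

```text
t: 4.9
eef_pos: [535.5, -11.4, 94.3]
orientation: [-3.142, 0.0, 2.887]
wrist_force: [0.2, -0.2, 4.3]
width: 0.4
gripper_force: 2.1
```

Request:
{"fn": "send_rows", "kwargs": {
  "steps": [0,0,0.003,0,0,0,-1,0,0,0.006,0,0,0,-1,0,0,0.006,0,0,0,-1]
}}

```text
t: 5.28
eef_pos: [535.5, -11.3, 92.9]
orientation: [3.142, 0.0, 2.887]
wrist_force: [-0.5, -1.2, 8.3]
width: 0.3
gripper_force: 3.8
```

It reads 8.3 N at 3.1 mm of pad travel, so the round cap is home. I lift off and move to the square cap.

Request:
{"fn": "send_rows", "kwargs": {
  "steps": [0,0,-0.06,0,0,0,-1,0,0,-0.13,0,0,0,-1,-0.08,0.16,-0.13,0,0,0,-1,-0.159,0.319,-0.13,0,0,0,-1,-0.159,0.319,-0.13,0,0,0,-1,-0.159,0.319,-0.08,0,0,0,-1,-0.159,0.319,-0.07,0,0,0,-1,-0.159,0.319,-0.07,0,0,0,-1]
}}

```text
t: 6.28
eef_pos: [593.3, 55.2, 109.9]
orientation: [-3.141, -0.001, 2.886]
wrist_force: [0.2, -0.4, -0.1]
width: -0.1
gripper_force: 0.0
```

Run:
```python
from h import *
p,d=grab_frame("side");caps("side",p,d,dict(round=S["side"]["round"]))
cv2.imwrite("pics/s2.png",cv2.resize(p[100:310,180:440],None,fx=2.5,fy=2.5))
s=sense();print(s["eef_pos"],s["wrist_force"])
```

```text
side round 295 mean [534.4 -11.2  95.4] rect 534.4 -10.2 37.2 38.8 10.6 z10-90 [93.2 97.4] axis 77.9
[593.64446544  55.31369005 110.21941435] [-0.61597124  0.35203684  0.1203929 ]
```

View pics/s2.png

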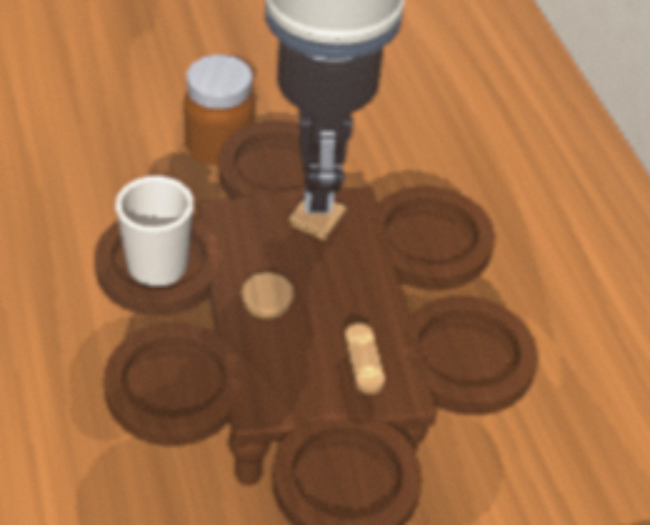

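The round cap's top now measures 95.4, so it is home, and the fingers are centred over the square cap around (320,210) in the crop. Pressing the square.

Request:
{"fn": "send_rows", "kwargs": {
  "steps": [0,0,0.008,0,0,0,-1,0,0,0.016,0,0,0,-1,0,0,0.022,0,0,0,-1,0,0,0.028,0,0,0,-1,0,0,0.034,0,0,0,-1,0,0,0.04,0,0,0,-1,0,0,0.046,0,0,0,-1,0,0,0.052,0,0,0,-1,0,0,0.058,0,0,0,-1,0,0,0.058,0,0,0,-1]
}}

```text
t: 7.58
eef_pos: [594.0, 55.8, 95.7]
orientation: [-3.142, -0.0, 2.887]
wrist_force: [-0.4, -1.5, 3.5]
width: -0.1
gripper_force: 1.3
```

Request:
{"fn": "send_rows", "kwargs": {
  "steps": [0,0,0.004,0,0,0,-1,0,0,0.006,0,0,0,-1,0,0,0.006,0,0,0,-1]
}}

```text
t: 7.95
eef_pos: [594.0, 55.8, 94.3]
orientation: [-3.142, 0.0, 2.887]
wrist_force: [-0.9, -1.9, 4.7]
width: -0.4
gripper_force: 2.1
```

Request:
{"fn": "send_rows", "kwargs": {
  "steps": [0,0,0.003,0,0,0,-1,0,0,0.006,0,0,0,-1,0,0,0.006,0,0,0,-1]
}}

```text
t: 8.32
eef_pos: [594.0, 55.8, 92.9]
orientation: [3.142, 0.0, 2.887]
wrist_force: [-2.3, -2.8, 8.0]
width: 0.0
gripper_force: 3.8
```

The square cap is home too (8.0 N). On to the long cap.

Request:
{"fn": "send_rows", "kwargs": {
  "steps": [0,0,-0.06,0,0,0,-1,0,0,-0.13,0,0,0,-1,-0.04,-0.2,-0.13,0,0,0,-1,-0.08,-0.4,-0.13,0,0,0,-1,-0.12,-0.597,-0.13,0,0,0,-1,-0.12,-0.597,-0.13,0,0,0,-1,-0.12,-0.597,-0.09,0,0,0,-1,-0.12,-0.597,-0.08,0,0,0,-1,-0.12,-0.597,-0.08,0,0,0,-1]
}}

```text
t: 9.45
eef_pos: [585.3, -95.1, 112.4]
orientation: [3.141, -0.001, 2.888]
wrist_force: [-0.6, -0.3, 0.2]
width: 0.3
gripper_force: 0.0
```

Run:
```python
from h import *
p,d=grab_frame("side");caps("side",p,d,dict(round=S["side"]["round"],square=(307,188)))
cv2.imwrite("pics/s3.png",cv2.resize(p[100:310,180:440],None,fx=2.5,fy=2.5))
s=sense();print(s["eef_pos"],s["wrist_force"])
```

```text
side round 302 mean [534.8 -11.1  95.4] rect 534.4 -10.2 42.2 36.7 75.2 z10-90 [93.3 97.5] axis 73.7
side square 202 mean [588.3  55.1  95.3] rect 593.5 56.3 36.5 32.6 46.6 z10-90 [93.2 97.3] axis 79.6
[585.39868688 -95.34962336 112.65238603] [-0.42890839 -0.53062115 -0.3075367 ]
```

View pics/s3.png

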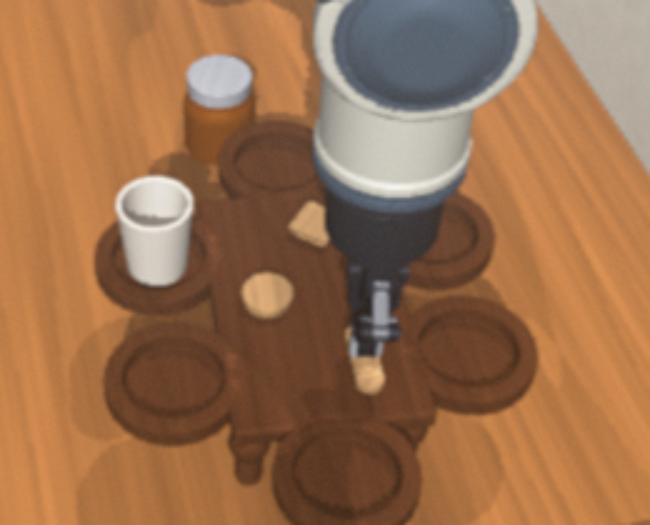

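Round and square both measure about 95.4, so both are home. The fingers are centred over the long cap around (365,355) in the crop. Pressing it.

Request:
{"fn": "send_rows", "kwargs": {
  "steps": [0,0,0.01,0,0,0,-1,0,0,0.018,0,0,0,-1,0,0,0.025,0,0,0,-1,0,0,0.032,0,0,0,-1,0,0,0.039,0,0,0,-1,0,0,0.045,0,0,0,-1,0,0,0.051,0,0,0,-1,0,0,0.057,0,0,0,-1,0,0,0.064,0,0,0,-1,0,0,0.064,0,0,0,-1]
}}

```text
t: 10.75
eef_pos: [585.4, -96.2, 96.6]
orientation: [-3.142, -0.0, 2.887]
wrist_force: [0.3, 2.3, 2.8]
width: 0.2
gripper_force: 1.3
```

Request:
{"fn": "send_rows", "kwargs": {
  "steps": [0,0,0.004,0,0,0,-1,0,0,0.008,0,0,0,-1,0,0,0.008,0,0,0,-1]
}}

```text
t: 11.12
eef_pos: [585.4, -96.2, 94.7]
orientation: [-3.142, 0.0, 2.887]
wrist_force: [0.3, 2.6, 2.4]
width: -0.1
gripper_force: 1.6
```

Request:
{"fn": "send_rows", "kwargs": {
  "steps": [0,0,0.004,0,0,0,-1,0,0,0.007,0,0,0,-1,0,0,0.007,0,0,0,-1]
}}

```text
t: 11.5
eef_pos: [585.4, -96.2, 93.1]
orientation: [-3.142, 0.0, 2.887]
wrist_force: [-1.4, 2.9, 6.5]
width: -0.0
gripper_force: 3.5
```

Request:
{"fn": "send_rows", "kwargs": {
  "steps": [0,0,0.002,0,0,0,-1,0,0,0.002,0,0,0,-1]
}}

```text
t: 11.75
eef_pos: [585.5, -96.2, 92.7]
orientation: [-3.142, 0.0, 2.887]
wrist_force: [-0.8, 2.7, 7.9]
width: -0.1
gripper_force: 4.0
```

Request:
{"fn": "send_rows", "kwargs": {
  "steps": [0,0,-0.06,0,0,0,-1,0,0,-0.2,0,0,0,-1,0,0,-0.4,0,0,0,-1,0,0,-0.6,0,0,0,-1,0,0,-0.6,0,0,0,-1,0,0,-0.6,0,0,0,-1]
}}

```text
t: 12.5
eef_pos: [585.1, -96.2, 242.6]
orientation: [-3.141, -0.0, 2.887]
wrist_force: [0.3, -0.5, -0.3]
width: 0.3
gripper_force: 0.0
```

Run:
```python
from h import *
p,d=grab_frame("side");caps("side",p,d,dict(round=(287,218),square=(307,188),long=(326,248)))
cv2.imwrite("pics/s4.png",p)
s=sense();print(s["eef_pos"],s["wrist_force"])
```

```text
side round 306 mean [534.8 -11.1  95.4] rect 535.3 -9.6 40.1 37.4 59.1 z10-90 [93.5 97.3] axis 67.1
side square 267 mean [593.   54.   95.6] rect 593.6 55.4 35.2 34.4 47.7 z10-90 [93.4 97.6] axis 47.4
side long 310 mean [585.  -97.9  95.3] rect 585.4 -96.7 61.3 20.5 85.3 z10-90 [93.5 97.1] axis 82.4
[584.81715849 -96.08593804 241.93293474] [ 0.03277495 -0.09315804  0.12763739]
```

View pics/s4.png

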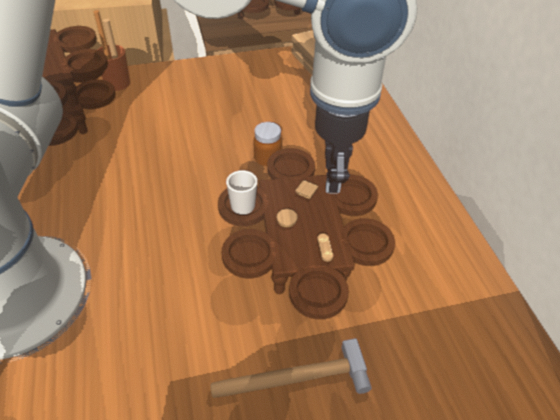

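All three caps measure about 95.5 mm (home is 96). The jar (267,140), cup (242,190) and hammer (290,375) haven't moved, and the arm is clear.

```bash
python3 -c "from rig import *; print(sign_off())"
```

```text
the job is handed in; nothing more can be done
None
```

I pressed the round, square and long caps fully home in that order, with at most about 8 N downward in the readings, left the jar, cup and hammer where they were, and handed the job in at about 12.5 s.

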